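# Fish the spatula out of the sieving box

### The job

Lift the aluminium sieve off the pine catch box by its rim and stand it flat, right way up, on the bare bench clear of the box, without dropping it. Then take the stainless spatula that lies inside the box by its handle, tilt it handle-up and draw it slantwise out through the round opening, and finish still holding it motionless in the air with its whole length at least 5 cm higher than the top of the box; do not put it down or let go. Leave the scoop, pot and jar where they are.

Things in the scene. Friction and masses are not known exactly. Their poses are not given: they have to be found in the camera images.
- box: Catch box for sieving, fixed to the bench: pine sides, dark floor, pale plywood deck, 330 x 220 mm, 56 mm high. Origin at the centre of its underside; x along its length towards the end with the opening, y across, z up. The floor's top is 6 mm above the bench, the closed 6 mm deck spans 50 to 56 mm above it, side walls 12 mm thick. The only way in is the round opening in the deck.
- opening (a point): Centre of the round opening, 160 mm in diameter, level with the top of the deck (56 mm above the bench); 50 mm along the box's x from its origin. Axes as the box's. At the start the sieve stands over it.
- sieve_center (a point): The working sieve, loose: aluminium hoop 200 mm outside diameter, 50 mm high, wall 8 mm thick all the way up (a double-walled hoop), about 0.24 kg, open at the top, see-through mesh 10 mm above its lower edge. This point is on its axis, half-way up (25 mm above its lower edge, which stands on the deck at the start); z is its axis, up.
- sieve: The same sieve; origin at the centre of its lower edge, z up. To the right of the box, as the robot sees it (-y), the bench is bare but for the pot or the jar, with room to stand the sieve.
- spatula_grip (a point): Stainless spatula, loose, flat on the floor inside the box, handle under the opening, blade under the closed deck. This point is the middle of the handle, half-way up its thickness, 62 mm from the handle's end; x runs along the spatula from blade to handle end, z up. The handle is 19 mm wide, 14 mm thick and parallel, from the end to 47 mm blade-ward of this point.
- spatula_butt (a point): Free end of the spatula's handle, half-way up its thickness, 62 mm from the handle's middle.
- spatula_tip (a point): Far end of the spatula's blade, 181 mm from the handle's middle.
- spatula: The same spatula, 243 mm long overall, about 0.1 kg; origin half-way along it on its underside, x towards the handle end, z up. Beyond the handle come a neck 10 mm wide and 5 mm thick, then the blade 34 mm wide and 2 mm thick, both flush with the handle's underside.
- pot: Grey ceramic pot, loose, 110 mm across the rim, 95 mm high; origin at the centre of its underside. Leave alone.
- jar: Lidded glass jar, loose, 84 mm in diameter, 125 mm high; origin at the centre of its underside. Leave alone.
- scoop: Red plastic scoop, loose, lying on the bench, 210 mm long, 72 mm wide, 37 mm high; origin on the bench, 83 mm from the mouth's edge and 125 mm from the handle's end; x runs from handle to mouth. Leave alone.
Not all that is in view belongs to the job. Leave any green or red look-alike of the sieve alone.

How it is judged:
By the outcome, as a careful person would: the job done as asked, in the order asked, and still so for the second after the job is handed in, while the arm keeps its last pose, push and grip.
It also fails if it takes over 62 s, if anything falls off the work surface, if the arm or the gripper's body presses on something with over 40 N, if the wrist force passes 120 N, or if a joint passes its speed limit or range.

### The arm

A 6-joint arm with a two-finger parallel gripper is mounted at the origin on the work surface. World frame = base frame: x ahead of the robot, y to its left, z up, the work surface at z = 0. Lengths are in mm, angles in rad, forces in N, time in s.
With the tool pointing down it reaches from about 275 to 750 mm from the base axis. Payload 10.2 kg.
Tool frame: the origin (TCP) lies between the finger pads; the fingertips stand 17 mm ahead of it and the grasp point (between the pads) lies 2 mm behind it (tips_ahead is the distance from the TCP to the fingertips, in mm); z points along the fingers, y is the line along which they close (so a half turn about z gives the same grasp; the last joint's range is limited). The gripper opens to 85 mm and grips with 20 to 120 N. Pads are 22 mm wide; open, the fingers measure 114 mm over their backs; the gripper's body (76 mm by 85 mm) begins 54 mm behind the grasp point. The pads swing forward as they close: fully open they stand 13 mm farther back than shut.
Start: joints at [1.01, 0.313, 1.498, -0, 1.331, -0.223], TCP at [174.004, 495.332, 248.294] pointing down, gripper open.
Joint ranges: [-2.94, 2.94], [-0.97, 2.17], [0.19, 2.56], [-1.23, 4.37], [0.02, 3.11], [-2.88, 2.88]. Speed limits (rad/s): [2.39, 2.39, 3.01, 3.14, 3.14, 3.14].

### API

Orientations are given as a unit quaternion [w, x, y, z].
In Python, from rig import sense, capture, finish_job, boxes_of, tips_ahead gives the robot as it stands.
- The arm moves only by the tool drive_tool, never from a script. Its argument "commands" is text: rows parted by semicolons, each of 7 numbers parted by spaces: the shift along the world's x, y, z in units of 0.1 m (1.0 is 0.1 m), then the turn, a rotation vector about the world's x, y, z in units of pi/4 rad (1.0 is pi/4 rad), then the opening in per cent of the stroke, from 0 (shut) to 100 (fully open). A call has 1 to 20 rows; each row shifts and turns the commanded pose from where the row before left it; what a row does not reach is not made up. A row lasts 1/12 s, in which the tool goes at most 41.7 mm and 7.16 degrees, less where a joint would pass 70% of its speed; a pose out of reach is approached as far as the arm can. A call with a number of a shift or a turn outside -1 to 1 is refused whole. A call with a gripper value outside its range is refused whole. The fingers move at their own pace and stop on an object; "force" is the grip in N (left out, the last holds). Time passes only in rows, so rows that do not move let the fingers close. It gives the time, the measured TCP pose, the force, the opening and the grip force at its end, in the units of the state.
- sense(): the state, without advancing time (a new reading comes with each control period).
- capture(name): name is "side" or "top" or "wrist"; returns a dict with "pixels" (420x560x3 uint8, blue, green, red), "fov_y" (degrees; the focal length in pixels is half the picture's height over the tangent of half this angle, whatever the lens; pixels are square), "cx", "cy" (the principal point, pixels), "position" and "attitude" of the camera in the world; the wrist camera has in their place "tool_from_camera" (4x4, takes a point from camera to tool coordinates, whose origin is the TCP and whose axes are the flange's). Camera axes: x right, y down, z forward; pixel columns grow to the right and rows downward; lengths in mm; the calibration is good to about 2 mm. A picture is of the moment at which its call begins: read the wrist's pose just before it. There is no depth.
- finish_job(): hands the job in; it is judged then, once.
Trained networks look in a picture, given as the dict that the camera call returned (one of the last four; its "shot" number tells which), for a name from the list of things; names that differ only in an ending like _2 or _b are one class to them, and where a whole thing is asked for, a point or a joint stands for the part that bears it (a point fixed in the world has none). Each returns a list of dicts, best first, with "confidence" (0 to 1); they miss things now and then, are a little off and sometimes report something else, mostly with a low value. They report only what shows in the picture. A call takes as long as a camera call. They do not tell look-alikes from the thing itself.
- boxes_of(picture, name): "position" ([column, row] in pixels, amid what is visible of it).
The state is a dict: "time_s": time; "joints": joint angles; "dq": joint speeds; "tau": joint torques, N m; "eef_pos": TCP position; "ee_rot": TCP orientation; "force": force on the tool from outside, world axes, zero at the start; "wrist_torque": the same for the moment, N m; "grip_width": opening from 0.0 (shut) to 1.0 (fully open); "grip_force": force on a finger pad.
Only numpy, scipy, OpenCV 4.12 (cv2) and the standard library are available. Lean on these libraries where they do the work, as an engineer would, in place of code of your own. Each camera call takes 0.05 s, during which the arm holds its last target. There are 200 camera calls.

## Working session

There is one attempt and no reset: what is moved stays moved. The work goes in short steps, Python scripts to look and compute and a tool call to move; the robot and the scene stay as the last step left them, time stands still between calls to the robot, and variables do not carry over. Pictures are saved under pics/ and viewed, at most 10 in all, crops included, and the job is handed in when it is done.

Besides the shell and the picture viewer there is one more tool, called after "Request:" in YAML: its name, and indented under it one key for each argument. drive_tool: Moves the arm, as the interface text tells. Shifts and turns lie within -1 to 1; 1 stands for 0.1 m of shift or pi/4 rad of turn. Its arguments: {"type":"object","properties":{"commands":{"type":"string"},"force":{"type":"number"}},"required":["commands"]}

```bash
ls; mkdir -p pics; cat > h.py <<'E'
import numpy as np,cv2
from scipy.spatial.transform import Rotation as R
from rig import *
def rot(q): return R.from_quat(np.array(q)[[1,2,3,0]]).as_matrix()
def cam(p,s=None):
    f=p["pixels"].shape[0]/2/np.tan(np.radians(p["fov_y"])/2)
    if "position" in p:
        a=np.array(p["attitude"],float); A=a if a.shape==(3,3) else rot(a); return f,A,np.array(p["position"],float)
    T=np.eye(4);T[:3,:3]=rot(s["ee_rot"]);T[:3,3]=s["eef_pos"];T=T@np.array(p["tool_from_camera"]);return f,T[:3,:3],T[:3,3]
def onz(p,uv,z,s=None):
    f,A,o=cam(p,s); d=A@np.array([(uv[0]-p["cx"])/f,(uv[1]-p["cy"])/f,1]); return o+d*(z-o[2])/d[2]
def proj(p,X,s=None):
    f,A,o=cam(p,s); c=A.T@(np.array(X,float)-o); return np.array([p["cx"]+f*c[0]/c[2],p["cy"]+f*c[1]/c[2]])
E
python3 - <<'E'
from h import *
for n in ("top","side"):
    p=capture(n); cv2.imwrite(f"pics/{n}0.png",p["pixels"]); print(n,p["position"],p["attitude"],p["fov_y"],p["cx"],p["cy"])
    for k,z in dict(box=56,opening=56,sieve_center=81,sieve=81,spatula_grip=13,spatula_butt=13,spatula_tip=8,spatula=10,pot=95,jar=125,scoop=15).items():
        print(k,[(np.round(b["position"]),round(b["confidence"],2),np.round(onz(p,b["position"],z))) for b in boxes_of(p,k)[:3]])
print(sense())
E
```

```text
pics
top [ 228.74551434   69.24371963 1548.28571565] [-0.05645928  0.71269703 -0.69519197  0.07472228] 44.22351570704544 279.5542196339882 217.46173683669704
box [(array([268., 248.]), 0.73, array([419.,  67.,  56.]))]
opening [(array([265., 245.]), 0.82, array([428.,  74.,  56.]))]
sieve_center [(array([276., 120.]), 0.86, array([802.,  53.,  81.])), (array([258., 203.]), 0.8, array([545.,  97.,  81.])), (array([176., 326.]), 0.7, array([191., 313.,  81.]))]
sieve [(array([262., 203.]), 0.86, array([545.,  88.,  81.])), (array([174., 327.]), 0.86, array([188., 319.,  81.])), (array([278., 118.]), 0.67, array([809.,  47.,  81.]))]
spatula_grip []
spatula_butt []
spatula_tip []
spatula []
pot [(array([394., 162.]), 0.8, array([ 676., -299.,   95.]))]
jar [(array([171., 243.]), 0.85, array([417., 334., 125.]))]
scoop [(array([161., 174.]), 0.76, array([644., 397.,  15.])), (array([260., 204.]), 0.62, array([558.,  93.,  15.]))]
side [ 436.720511   -999.2923085   854.35391507] [-0.45232378  0.89099777 -0.0362216   0.01463419] 49.60352866830781 277.69169958822556 209.58141270004708
box [
[... 936 characters left out ...]
 15.]))]
{'time_s': 1.2, 'joints': array([ 1.00960569e+00,  3.12945404e-01,  1.49774801e+00,  4.29532358e-07,
        1.33097355e+00, -2.23407048e-01]), 'dq': array([-0.001437  ,  0.00087805,  0.00070599, -0.00102748,  0.00178792,
       -0.00064829]), 'tau': array([ 4.87159159e-04, -4.12182713e+01, -2.59888244e+01, -2.11752713e-04,
        6.56937937e-04,  2.33642857e-05]), 'eef_pos': array([173.99645518, 495.32509265, 248.25283668]), 'ee_rot': array([-1.43988294e-05,  1.68090065e-01,  9.85771641e-01, -3.42555677e-05]), 'force': array([ 0.18450194,  0.11975224, -0.63612277]), 'wrist_torque': array([-0.04132703, -0.03982608,  0.02258816]), 'grip_force': 0.0, 'grip_width': 0.9987353969272964}
```

View both.

View pics/top0.png

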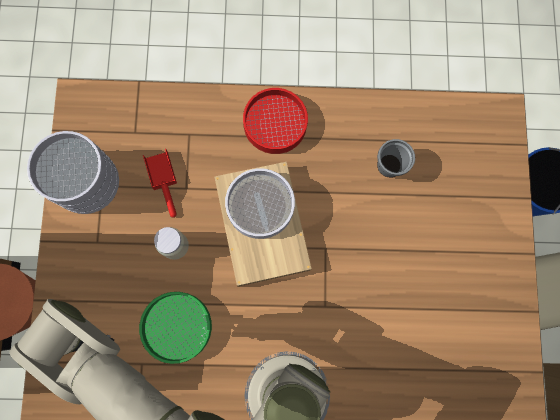

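View pics/side0.png

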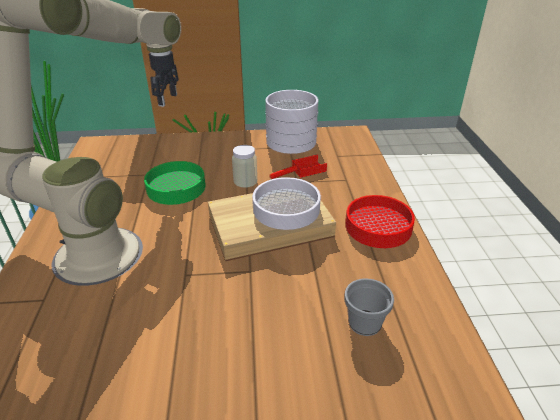

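```bash
python3 - <<'E'
from h import *
p=capture("top"); im=p["pixels"]
for uv in [(215,177),(287,163),(311,269),(237,286)]: print(uv,onz(p,uv,56).round(1))
print('rim L/R/T/B',[onz(p,uv,106).round(0) for uv in [(225,204),(295,204),(261,169),(261,237)]])
c=cv2.resize(im[150:300,190:340],None,fx=4,fy=4,interpolation=cv2.INTER_CUBIC); cv2.imwrite("pics/crop1.png",c)
E
```

```text
(215, 177) [626.8 228.2  56. ]
(287, 163) [676.5  15.   56. ]
(311, 269) [360.8 -60.6  56. ]
(237, 286) [307. 151.  56.]
rim L/R/T/B [array([535., 191., 106.]), array([541.,  -8., 106.]), array([641.,  92., 106.]), array([443.,  86., 106.])]
```

View pics/crop1.png

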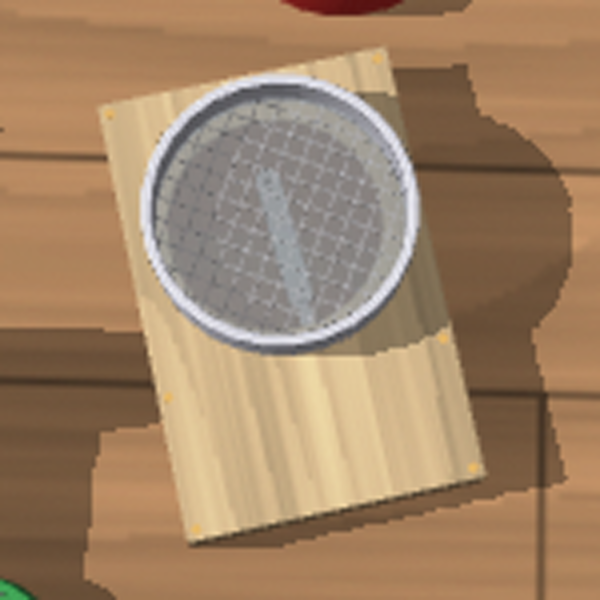

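Candidates in the top view are the aluminium sieve on the box (260,203), the red one (275,120), the green one (175,327) and the stacked grey sieves (68,168). The crop confirms the aluminium one on the pine box as the target, with the spatula visible through its mesh from about (256,192) to (266,229).

Request:
drive_tool:
  commands: "0.167 -0.248 -0.03 0 0 0 100;0.167 -0.248 -0.03 0 0 0 100;0.167 -0.248 -0.03 0 0 0 100;0.167 -0.248 -0.03 0 0 0 100;0.167 -0.248 -0.03 0 0 0 100;0.167 -0.248 -0.03 0 0 0 100;0.167 -0.248 -0.03 0 0 0 100;0.167 -0.248 -0.03 0 0 0 100;0.167 -0.248 -0.03 0 0 0 100;0.167 -0.248 -0.03 0 0 0 100;0.167 -0.248 -0.03 0 0 0 100;0.167 -0.248 -0.03 0 0 0 100;0.167 -0.248 -0.03 0 0 0 100;0.167 -0.248 -0.03 0 0 0 100;0.167 -0.248 -0.03 0 0 0 100;0.167 -0.248 -0.03 0 0 0 100;0.167 -0.248 -0.03 0 0 0 100;0.167 -0.248 -0.03 0 0 0 100;0.167 -0.248 -0.03 0 0 0 100;0.167 -0.248 -0.03 0 0 0 100"
  force: 80

```text
time_s: 2.92
eef_pos: [508.7, -2.1, 188.2]
ee_rot: [0.0, 0.168, 0.986, 0.0]
force: [0.2, -0.3, -0.1]
grip_width: 0.999
grip_force: 0.0
```

```bash
python3 - <<'E'
from h import *
s=sense(); p=capture("wrist"); im=p["pixels"].copy()
print(s["time_s"],s["eef_pos"].round(1),rot(s["ee_rot"]).round(2).tolist(),s["joints"].round(2)); print(np.round(p["tool_from_camera"],2).tolist(),p["fov_y"])
# predicted rim overlays
for r in (100,92):
  for a in np.arange(0,6.28,.05):
    u=proj(p,[539+r*np.cos(a),91+r*np.sin(a),106],s).astype(int)
    cv2.circle(im,tuple(int(t) for t in u),1,(0,0,255),-1)
cv2.imwrite("pics/w1.png",im); np.save("w1.npy",p["pixels"])
E
```

```text
2.9167 [508.7  -2.1 188.2] [[-0.94, 0.33, 0.0], [0.33, 0.94, -0.0], [-0.0, 0.0, -1.0]] [-0.23  0.33  1.63  0.    1.17 -1.47]
[[-0.0, -0.96, -0.27, 69.35], [1.0, -0.0, -0.0, -0.53], [0.0, -0.27, 0.96, -125.43], [0.0, 0.0, 0.0, 1.0]] 71.22992226011792
```

View pics/w1.png

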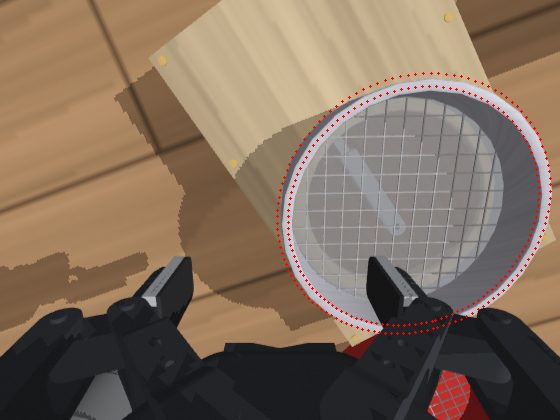

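The wrist picture shows the sieve rim 2–3 mm to the right of my predicted circle. The right finger (about 400,290) is over the sieve interior and the left finger (165,290) is outside it, so the fingers straddle the rim.

Request:
drive_tool:
  commands: "0 0.055 -0.2 0 0 0 100;0 0 -0.3 0 0 0 100;0 0 -0.25 0 0 0 100;0 0 -0.1 0 0 0 100;0 0 0 0 0 0 100"

```text
time_s: 3.38
eef_pos: [507.0, 5.0, 101.6]
ee_rot: [-0.002, 0.168, 0.986, 0.0]
force: [-0.2, 0.1, 0.1]
grip_width: 0.999
grip_force: 0.0
```

Request:
drive_tool:
  commands: "0 0 -0.08 0 0 0 60;0 0 0 0 0 0 30;0 0 0 0 0 0 0;0 0 0 0 0 0 0;0 0 0 0 0 0 0;0 0 0 0 0 0 0;0 0 0 0 0 0 0;0 0 0 0 0 0 0;0 0 0 0 0 0 0;0 0 0 0 0 0 0"
  force: 80

```text
time_s: 4.22
eef_pos: [508.3, 4.8, 95.9]
ee_rot: [0.001, 0.168, 0.986, -0.0]
force: [-1.0, 0.7, 6.6]
grip_width: 0.058
grip_force: 79.0
```

Request:
drive_tool:
  commands: "0 0 0.1 0 0 0 0;0 0 0.15 0 0 0 0;0 0 0.2 0 0 0 0;0 0 0.2 0 0 0 0;0 0 0.15 0 0 0 0;0 0 0 0 0 0 0;0 0 0 0 0 0 0"

```text
time_s: 4.8
eef_pos: [507.9, 4.8, 175.4]
ee_rot: [0.0, 0.168, 0.986, -0.0]
force: [-0.5, 0.4, -2.5]
grip_width: 0.056
grip_force: 78.4
```

```bash
python3 - <<'E'
from h import *
s=sense();print(s["force"],s["wrist_torque"],s["eef_pos"])
p=capture("wrist");q=capture("side")
cv2.imwrite("pics/w2.png",np.hstack([cv2.resize(p["pixels"],(400,300)),cv2.resize(q["pixels"][100:310,150:430],(400,300))]))
E
```

```text
[-0.49494373  0.42036932 -2.45028724] [-0.22238356  0.11356907 -0.02736626] [507.91624354   4.79342741 175.41352531]
```

View pics/w2.png

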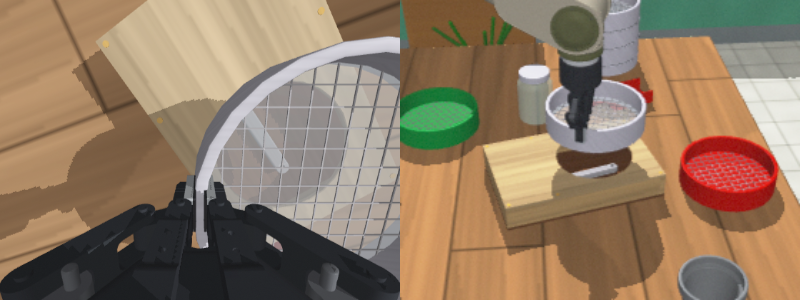

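Lifted level: the right half shows the sieve above the box and the spatula through the opening, about (595,170) in the composite.

Request:
drive_tool:
  commands: "-0.025 -0.12 0 0 0 0 0;-0.05 -0.24 0 0 0 0 0;-0.05 -0.24 0 0 0 0 0;-0.05 -0.24 0 0 0 0 0;-0.05 -0.24 0 0 0 0 0;-0.05 -0.24 0 0 0 0 0;-0.05 -0.24 0 0 0 0 0;-0.05 -0.24 0 0 0 0 0;-0.05 -0.24 0 0 0 0 0;-0.05 -0.24 0 0 0 0 0;-0.05 -0.24 0 0 0 0 0;-0.05 -0.24 0 0 0 0 0;-0.025 -0.12 -0.1 0 0 0 0;0 0 -0.2 0 0 0 0;0 0 -0.25 0 0 0 0;0 0 -0.25 0 0 0 0;0 0 -0.2 0 0 0 0;0 0 -0.15 0 0 0 0;0 0 -0.1 0 0 0 0;0 0 0 0 0 0 0"

```text
time_s: 6.57
eef_pos: [446.8, -282.2, 47.7]
ee_rot: [-0.002, 0.168, 0.986, 0.001]
force: [-1.1, 0.3, -2.1]
grip_width: 0.056
grip_force: 78.5
```

Request:
drive_tool:
  commands: "0 0 -0.05 0 0 0 0;0 0 -0.03 0 0 0 0;0 0 -0.02 0 0 0 0;0 0 0 0 0 0 0"

```text
time_s: 6.9
eef_pos: [448.1, -283.3, 40.5]
ee_rot: [0.0, 0.168, 0.986, -0.0]
force: [0.7, -0.4, -2.4]
grip_width: 0.054
grip_force: 78.5
```

Nearly touching down; another 1–2 mm, then release and rise.

Request:
drive_tool:
  commands: "0 0 -0.01 0 0 0 0;0 0 0 0 0 0 0;0 0 -0.01 0 0 0 0;0 0 0 0 0 0 0"

```text
time_s: 7.23
eef_pos: [448.3, -283.4, 39.9]
ee_rot: [0.0, 0.168, 0.986, -0.0]
force: [-4.7, 2.3, 13.8]
grip_width: 0.056
grip_force: 80.9
```

Request:
drive_tool:
  commands: "0 0 0 0 0 0 15;0 0 0 0 0 0 30;0 0 0 0 0 0 60;0 0 0 0 0 0 60;0 0 0.05 0 0 0 60;0 0 0.2 0 0 0 60;0 0 0.35 0 0 0 60;0 0 0.4 0 0 0 60;0 0 0.4 0 0 0 60;0 0.2 0.35 0 0 0 60;0.1 0.35 0.2 0 0 0 60;0.1 0.35 0 0 0 0 60;0.1 0.35 0 0 0 0 60;0.1 0.35 0 0 0 0 60;0.1 0.35 0 0 0 0 60;0 0.1 0 0 0 0 60;0 0 0 0 0 0 60"

```text
time_s: 8.65
eef_pos: [498.1, -75.9, 233.6]
ee_rot: [0.0, 0.166, 0.986, 0.0]
force: [0.3, -0.1, 0.5]
grip_width: 0.599
grip_force: 0.0
```

```bash
python3 - <<'E'
from h import *
s=sense();print(s["eef_pos"],s["joints"].round(2))
p=capture("wrist");q=capture("top");sd=capture("side")
cv2.imwrite("pics/w3.png",p["pixels"]); cv2.imwrite("pics/w3b.png",np.hstack([cv2.resize(q["pixels"][110:320,180:460],(400,300)),cv2.resize(sd["pixels"][150:360,150:430],(400,300))]))
for n,z in (("spatula_grip",13),("spatula_butt",13),("opening",56)):
  for k,c in (("w",p),("t",q),("s",sd)): print(n,k,[(np.round(b["position"]),round(b["confidence"],2),onz(c,b["position"],z,s).round(0)) for b in boxes_of(c,n)[:2]])
E
```

```text
[498.06687461 -75.94917594 233.61394344] [-0.38  0.28  1.58  0.    1.28 -1.62]
spatula_grip w [(array([423., 167.]), 0.57, array([532.,  91.,  13.]))]
spatula_grip t []
spatula_grip s [(array([288., 218.]), 0.44, array([549., 104.,  13.]))]
spatula_butt w [(array([422., 171.]), 0.89, array([536.,  89.,  13.]))]
spatula_butt t [(array([261., 212.]), 0.52, array([534.,  88.,  13.])), (array([394., 162.]), 0.19, array([ 703., -318.,   13.]))]
spatula_butt s [(array([286., 218.]), 0.57, array([543., 104.,  13.]))]
opening w [(array([422., 120.]), 0.81, array([473.,  82.,  56.]))]
opening t [(array([256., 212.]), 0.71, array([524., 102.,  56.]))]
opening s [(array([268., 221.]), 0.73, array([483.,  36.,  56.]))]
```

View pics/w3.png

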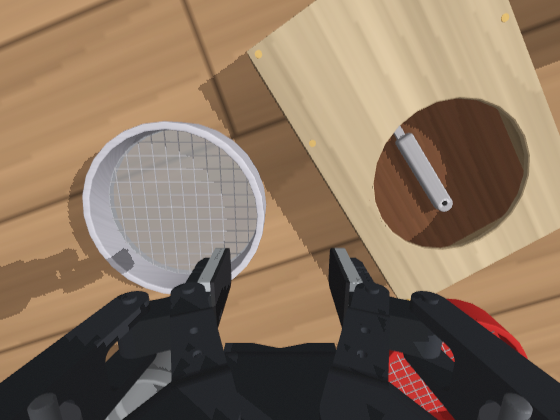

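View pics/w3b.png

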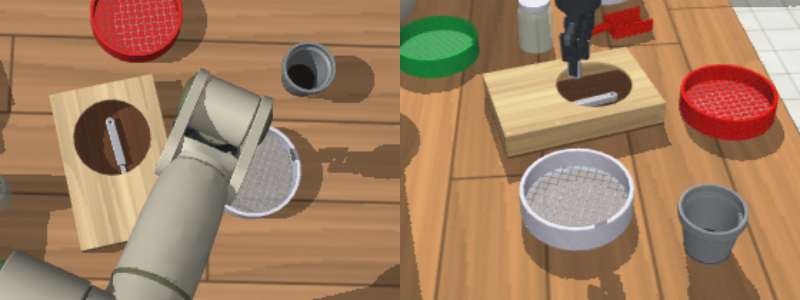

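Sieve stands upright and flat on the bench at the right of the box (composite right, 577,195). In the wrist picture the spatula butt is at about (447,208) and the handle's blade-ward end at about (402,138).

```bash
python3 - <<'E'
from h import *
s=sense();p=capture("wrist");q=capture("top")
def ln(c,a,b,z):
  A,B=onz(c,a,z,s),onz(c,b,z,s);d=A-B;print(A.round(1),B.round(1),np.hypot(*d[:2]).round(1),np.degrees(np.arctan2(d[1],d[0])).round(1))
ln(p,(447,208),(402,138),20); ln(q,(256.3,192.6),(266.8,226),20)
# opening ellipse by overlay of wrist: dark-hole extremes
for uv in [(374,182),(529,160),(455,248),(462,97)]: print(onz(p,uv,56,s).round(1))
g=p["pixels"][80:260,360:540]
hsv=cv2.cvtColor(g,cv2.COLOR_BGR2HSV); m=((hsv[...,1]<70)&(hsv[...,2]>90)).astype(np.uint8)
n,l,st,_=cv2.connectedComponentsWithStats(m); i=1+np.argmax(st[1:,4]); print(st[i]); pts=np.argwhere(l==i)[:,::-1].astype(np.float32)+[360,80]
print(cv2.minAreaRect(pts.astype(np.float32)))
E
```

```text
[588.2 102.2  20. ] [490.2  69.6  20. ] 103.3 18.4
[591.3 105.1  20. ] [489.4  70.5  20. ] 107.6 18.8
[518.2  18.6  56. ]
[548.7 174.   56. ]
[620.7  85.2  56. ]
[465.5 119.7  56. ]
[   0    0   96  135 5729]
((404.54290771484375, 144.96759033203125), (135.01333618164062, 93.93721771240234), 86.58341979980469)
```

Request:
drive_tool:
  commands: "0.057 0.267 -0.14 0 0 0.14 60;0.057 0.267 -0.14 0 0 0.14 60;0.057 0.267 -0.14 0 0 0.14 60;0.057 0.267 -0.14 0 0 0.14 60;0.057 0.267 -0.14 0 0 0.14 60;0.057 0.267 -0.14 0 0 0.14 60;0 0 0 0 0 0 60;0 0 0 0 0 0 60"

```text
time_s: 10.02
eef_pos: [531.9, 83.0, 148.6]
ee_rot: [-0.001, -0.161, 0.987, 0.0]
force: [0.1, -0.2, 0.3]
grip_width: 0.603
grip_force: 0.0
```

```bash
python3 - <<'E'
from h import *
s=sense();p=capture("wrist");im=p["pixels"].copy()
print(s["eef_pos"],rot(s["ee_rot"]).round(3).tolist())
u=np.array([.948,.319,0]);n=np.array([-.319,.948,0]);g=np.array([532.2,84.2,20])
for a in (-47,0,62):
  for b in (-9.5,9.5):
    cv2.circle(im,tuple(int(t) for t in proj(p,g+a*u+b*n,s)),2,(0,0,255),-1)
for t in np.arange(0,6.28,.1): cv2.circle(im,tuple(int(v) for v in proj(p,[543+80*np.cos(t),98+80*np.sin(t),56],s)),1,(0,255,0),-1)
cv2.imwrite("pics/w4.png",im)
E
```

```text
[531.92329348  83.03314274 148.5858048 ] [[-0.948, -0.318, -0.001], [-0.318, 0.948, -0.0], [0.001, 0.0, -1.0]]
```

View pics/w4.png

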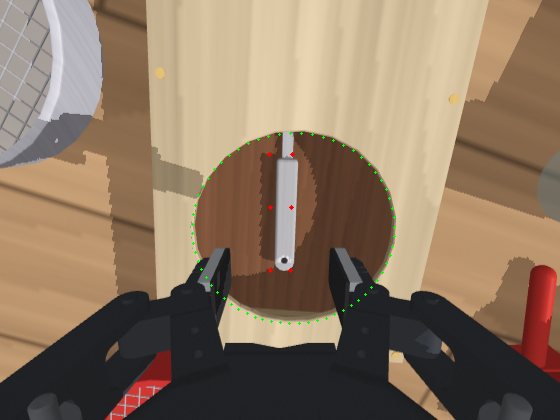

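The spatula handle lies about 4–5 px (mm) right of my predicted points, from (287,160) to (284,268), and the opening circle matches. I'll shift by 5 mm and descend.

Request:
drive_tool:
  commands: "-0.01 0.055 -0.15 0 0 -0.03 60;0 0 -0.25 0 0 0 60;0 0 -0.25 0 0 0 60;0 0 -0.25 0 0 0 60;0 0 -0.2 0 0 0 60;0 0 -0.1 0 0 0 60;0 0 0 0 0 0 60;0 0 0 0 0 0 60"

```text
time_s: 10.73
eef_pos: [531.8, 86.9, 30.2]
ee_rot: [0.001, -0.148, 0.989, -0.0]
force: [-0.4, -0.1, 0.8]
grip_width: 0.599
grip_force: 0.0
```

Request:
drive_tool:
  commands: "0 0.01 -0.055 0 0 0 60;0 0 0 0 0 0 35;0 0 0 0 0 0 10;0 0 0 0 0 0 0;0 0 0 0 0 0 0;0 0 0 0 0 0 0;0 0 0 0 0 0 0;0 0 0 0 0 0 0"
  force: 80

```text
time_s: 11.4
eef_pos: [531.6, 88.6, 24.7]
ee_rot: [0.001, -0.149, 0.989, -0.0]
force: [-0.8, -0.1, 5.5]
grip_width: 0.193
grip_force: 79.0
```

Request:
drive_tool:
  commands: "0 0 0.02 0 0 0 0;-0.018 -0.005 0.085 0.0176 -0.0574 0 0;-0.018 -0.005 0.085 0.0176 -0.0574 0 0;-0.018 -0.005 0.085 0.0176 -0.0574 0 0;-0.018 -0.005 0.085 0.0176 -0.0574 0 0;-0.018 -0.005 0.085 0.0176 -0.0574 0 0;0 0 0 0 0 0 0;0 0 0 0 0 0 0"

```text
time_s: 12.07
eef_pos: [522.1, 85.9, 68.6]
ee_rot: [0.116, -0.147, 0.982, 0.017]
force: [-0.6, 0.1, -1.1]
grip_width: 0.193
grip_force: 78.3
```

```bash
python3 - <<'E'
from h import *
s=sense();print(s["joints"].round(2),s["wrist_torque"],rot(s["ee_rot"]).round(3).tolist())
p=capture("side");q=capture("wrist")
cv2.imwrite("pics/w5.png",np.hstack([cv2.resize(p["pixels"][150:290,190:376],(400,300)),cv2.resize(q["pixels"],(400,300))]))
E
```

```text
[-0.1   0.45  1.86  0.15  0.62 -2.09] [-0.04493777  0.18292908  0.01008357] [[-0.93, -0.294, 0.223], [-0.286, 0.956, 0.068], [-0.233, -0.0, -0.972]]
```

View pics/w5.png

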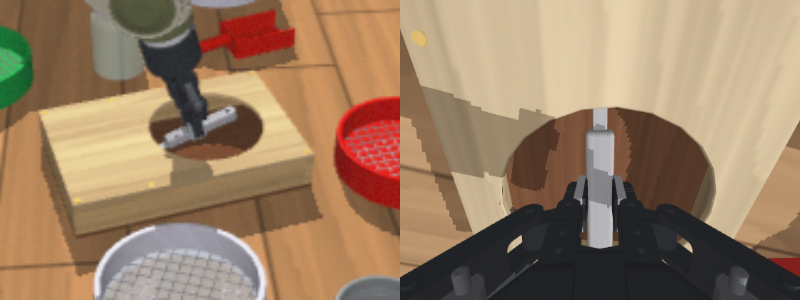

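Request:
drive_tool:
  commands: "0.07 0.021 0.018 0 0 0 0;0.135 0.041 0.034 0 0 0 0;0.135 0.041 0.034 0 0 0 0;0.135 0.041 0.034 0 0 0 0;0.135 0.041 0.034 0 0 0 0;0.135 0.041 0.034 0 0 0 0;0.135 0.041 0.034 0 0 0 0;0.135 0.041 0.034 0 0 0 0;0.135 0.041 0.034 0 0 0 0;0.135 0.041 0.034 0 0 0 0;0.135 0.041 0.034 0 0 0 0;0 0 0 0 0 0 0"

```text
time_s: 13.17
eef_pos: [666.4, 129.9, 104.3]
ee_rot: [0.117, -0.148, 0.982, 0.017]
force: [0.3, -0.2, -1.3]
grip_width: 0.197
grip_force: 78.3
```

Request:
drive_tool:
  commands: "0 0 0.08 0 0 0 0;0 0 0.15 0 0 0 0;0 0 0.2 0 0 0 0;0 0 0.2 0 0 0 0;0 0 0.2 0 0 0 0;0 0 0.2 0 0 0 0;0 0 0.15 0 0 0 0;0 0 0.1 0 0 0 0;0 0 0 0 0 0 0;0 0 0 0 0 0 0;0 0 0 0 0 0 0;0 0 0 0 0 0 0;0 0 0 0 0 0 0"

```text
time_s: 14.25
eef_pos: [663.9, 129.1, 231.0]
ee_rot: [0.115, -0.148, 0.982, 0.017]
force: [-0.5, -0.6, -1.2]
grip_width: 0.195
grip_force: 78.3
```

```bash
python3 - <<'E'
from h import *
s=sense();print(s["joints"].round(2),np.abs(s["dq"]).max(),s["force"])
p=capture("side");q=capture("top")
cv2.imwrite("pics/w6.png",np.hstack([cv2.resize(p["pixels"],(400,300)),cv2.resize(q["pixels"],(400,300))]))
E
```

```text
[-0.01  0.55  1.22  0.08  1.16 -1.9 ] 0.009609529982692846 [-0.51041854 -0.63869457 -1.23416941]
```

View pics/w6.png

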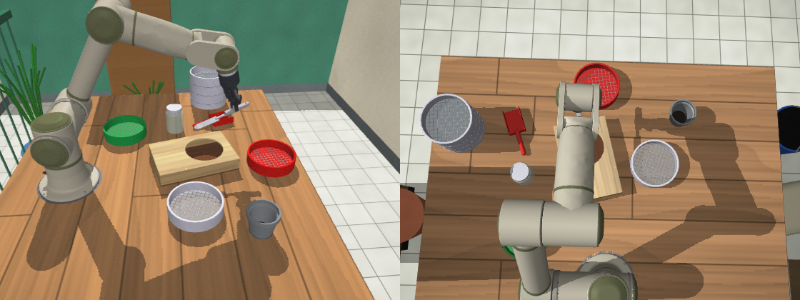

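The side view shows the spatula held in the air (220,118) well above the box. The sieve stands on the bench (195,205), and the pot, jar and scoop are where they were.

```bash
python3 -c "
from rig import *
print(finish_job())"
```

```text
the job is handed in; nothing more can be done
None
```

I've handed the job in: the sieve stands flat and right way up on the bench clear of the box, and the arm is holding the spatula still with its lowest point about 17 cm above the bench, roughly 11 cm over the top of the box.

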